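# Refit and hold down the blender's pulse knob

## Robot

A 7-joint arm with a two-finger parallel gripper is mounted at the origin on a cart in front of the work surface, level with it; the furniture and walls round the work are solid. World frame = base frame: x ahead of the robot, y to its left, z up, the work surface at z = 0. Lengths are in m, angles in rad, forces in N, time in s.
With the tool pointing down it reaches from about 0.4 to 0.9 m from the base axis. Payload 5.5 kg.
Tool frame: the origin (TCP) lies between the finger pads; the fingertips stand bot.tips_ahead ahead of it and the grasp point (between the pads) lies 11 mm behind it (bot.tips_ahead is the distance from the TCP to the fingertips, in m); z points along the fingers, y is the line along which they close (so a half turn about z gives the same grasp; the last joint's range is limited). The gripper opens to 92 mm and grips with 3 to 60 N. Pads are 19 mm wide; open, the fingers measure 130 mm over their backs; the gripper's body (75 mm by 190 mm) begins 47 mm behind the grasp point.
Start: joints at [-0.985, 0.501, -0.427, 1.55, 0.221, 1.138, -0.21], TCP at [0.206, 0.616, 0.235] pointing down, gripper open.
Joint ranges: [-2.88, 2.88], [-0.31, 2.03], [-1.54, 1.56], [0.2, 2.42], [-1.41, 4.55], [0.19, 2.02], [-2.57, 2.57]. Speed limits (rad/s): [2.57, 2.57, 3.14, 3.14, 3.14, 3.14, 3.14].

## Interface

Orientations are given as a unit quaternion [w, x, y, z].
In Python, from rig import bot gives the robot as it stands. Calls block until the motion is done:
- bot.movep(position, orientation): joint-space move of the TCP to a pose.
- bot.servo_line(position, attitude=None, vel=0.15, threshold=None): straight line of the TCP; attitude=None keeps the orientation; vel is the mean speed in m/s. With threshold (N) it stops when the force on the tool has changed by that much, and returns True; else False.
- bot.move_joints(angles): joint-space move.
- bot.gripper_to(opening, squeeze=None): finger opening in m; squeeze is the grip in N (None keeps the last); returns when the fingers have stopped.
- bot.wait(seconds).
- bot.ik(position, orientation): joint angles nearest the present ones, or None.
- bot.sense(): the state.
- bot.camera(name): name is "scene" or "top" or "wrist"; returns (picture, depth): 384x512x3 uint8, blue, green, red; 384x512 float32, m along the optical axis (not along the pixel's ray), 0 where there is no reading.
- bot.get_calibration(name): a dict with "fov_y" (degrees; the focal length in pixels is half the picture's height over the tangent of half this angle, whatever the lens; pixels are square), "cx", "cy" (the principal point, pixels), "eye" and "rotation" of the camera in the world; the wrist camera has in their place "tool_from_camera" (4x4, takes a point from camera to tool coordinates, whose origin is the TCP and whose axes are the flange's). Camera axes: x right, y up, looking along -z (the intrinsics and any distortion apply to the point x, -y, -z); pixel columns grow to the right and rows downward; lengths in m; the calibration is good to about 2 mm. A picture is of the moment at which its call begins: read the wrist's pose just before it. get_calibration takes no time and is no camera call.
A pose or a line that the arm cannot do raises bot.PlanningError and nothing moves.
- bot.finish_job(): hands the job in; it is judged then, once.
The state is a dict: "time": time; "joints": joint angles; "qvel": joint speeds; "effort": joint torques, N m; "tcp_pos": TCP position; "ee_rot": TCP orientation; "wrist_force": force on the tool from outside, world axes, zero at the start; "moment": the same for the moment, N m; "opening": finger opening in m; "grip_force": force on a finger pad.
Only numpy, scipy, OpenCV 4.12 (cv2) and the standard library are available. Lean on these libraries where they do the work, as an engineer would, in place of code of your own. Each camera call takes 0.05 s, during which the arm holds its last target. There are 200 camera calls.

## Task

The bar blender's overload switch has tripped and its pulse knob has been pulled off for cleaning. First press the spring-loaded reset plunger on the blender base right down to its stop and let it come back up; then pick up the knob, turn it so that the flat in its bore matches the flat on the D-shaped switch shaft, push it fully home on the shaft, and press knob and shaft together down to the stop of the shaft's spring. Do not let go: finish with the gripper still on the knob, keeping it pressed down, and leave the tamper and the kitchen timer where they stand.

Things in the scene. Friction and masses are not known exactly. Their poses are not given: they have to be found in the camera images.
- blender: Motor base of a bar blender without its jug: black block 170 (x) x 165 (y) mm with an dark steel control deck along its front, deck 62 mm above the origin; behind it a jug seat with coupling and posts, up to 93 mm. Fixed. Origin: centre of its underside; x to the back, z up. On the deck: the plunger (x -43, y +42 mm) and the D-shaft (x -43, y -38 mm).
- plunger_top (a point): Centre of the top of the reset plunger: a black mushroom head 30 mm across on a steel stem in a round collar, at rest 28 mm above the deck. z up.
- plunger (a joint): How far the plunger is pressed, m: 0 at rest, 0.010 at its stop. Its spring needs 2.5 N to start and 7 N at the stop and brings it back up.
- shaft_tip (a point): Centre of the top of the switch shaft: an upright steel D-shaft 16 mm across with one flat 5 mm from its axis, standing 22 mm out of the deck, top edge chamfered. x points from the axis square out through the flat, roughly to the back of the base (within 0.45 rad); z up. It resists turning with 0.15 N m.
- shaft (a joint): How far the shaft is pushed down, m: 0 at rest, 0.005 at its stop. Its spring needs 3 N to start and 8 N at the stop and pushes back up when let go.
- knob_center (a point): Centre, 20 mm above the underside, of the loose black knob standing upright on the counter, bore down: round skirt 44 mm across and 16 mm high, on it a bar grip 42 long (x) x 14 wide (y) x 24 mm high. x points along the bar to the pointer side (small nose on the skirt's rim, white line on that half of the bar's top). Fully home, it is 6 mm above shaft_tip, the underside 8 mm above the deck.
- knob_pointer (a point): Point on the knob over its pointer nose, 24 mm from the axis along the knob's x, 20 mm above its underside.
- knob: The whole knob, 40 mm high, 60 g; origin at the centre of its underside, axes as knob_center. From below a D-shaped bore goes up 14 mm deep: 17.5 mm across, its flat 5.75 mm from the axis on the pointer (+x) side, 2 mm lead-in at its mouth. So pointer and shaft flat must face the same way; fully home, the bore's end lies on the shaft's top.
- tamper: Bystander: coffee tamper, steel foot 58 mm across and black grip, 82 mm high, upright. Origin under its centre.
- timer: Bystander: round wind-up kitchen timer, 62 mm across, 38 mm high, white foot and red dial. Origin under its centre. Behind timer and tamper, right of the blender (y < 0.05 m, x > 0.45 m), stands a cloth-covered machine up to 0.22 m high, part of the place: keep the arm clear of it, above all on the way in.
Things that resemble listed ones, but are neither listed nor needed, are in the scene too. Of the things that look like the knob, take the one that is farthest to the robot's right at the start.

How it is judged:
By the outcome, as a careful person would: the job done as asked, in the order asked, and still so for the second after the job is handed in, while the arm keeps its last pose, push and grip.
It also fails if it takes over 64 s, if anything falls off the work surface, if the arm or the gripper's body presses on something with over 40 N, if the wrist force passes 120 N, or if a joint passes its speed limit or range.

## Working session

There is one attempt and no reset: what is moved stays moved. The work goes in short steps, each a Python script; the robot and the scene stay as the last script left them, time stands still between calls to the robot, and variables do not carry over. Pictures are saved under pics/ and viewed, at most 10 in all, crops included, and the job is handed in when it is done.

```bash
mkdir -p pics; ls
python3 - <<'E'
from rig import bot
import cv2,numpy as np
for n in("scene","top"):
    im,d=bot.camera(n); cv2.imwrite(f"pics/{n}0.png",im); np.save(f"pics/{n}0.npy",d); print(n,bot.get_calibration(n))
print(bot.get_calibration("wrist"),bot.tips_ahead)
s=bot.sense();print(s)
a=cv2.imread("pics/scene0.png");b=cv2.imread("pics/top0.png")
E
```

```text
pics
scene {'fov_y': 47.540669828805974, 'cx': 254.64543330032444, 'cy': 189.1519314225714, 'eye': array([-0.11331207, -0.43807457,  0.74397108]), 'rotation': array([ 0.8116897 ,  0.3765713 , -0.1912559 , -0.40345392])}
top {'fov_y': 47.118797746475764, 'cx': 256.76951982075724, 'cy': 192.06849537026184, 'eye': array([0.47958451, 0.0680198 , 1.06159888]), 'rotation': array([-0.70100781, -0.02411727,  0.02092346,  0.7124385 ])}
{'fov_y': 64.82015016449044, 'cx': 253.68317020640103, 'cy': 185.2174672751316, 'tool_from_camera': array([[ 4.72083337e-04,  9.54501787e-01,  2.98204823e-01,
         8.08554507e-02],
       [ 9.99999227e-01, -1.07534899e-04, -1.23888244e-03,
        -2.03519086e-03],
       [-1.15044808e-03,  2.98205177e-01, -9.54501100e-01,
        -1.49576790e-01],
       [ 0.00000000e+00,  0.00000000e+00,  0.00000000e+00,
         1.00000000e+00]])} 0.008
{'time': 0.1, 'joints': array([-0.9847861 ,  0.50179106, -0.42681976,  1.55132191,  0.22078035,
        1.13830389, -0.21029072]), 'qvel': array([-1.46387472e-03, -2.35132008e-03, -2.84033804e-04, -7.88628669e-04,
       -1.18503259e-04,  4.80460526e-05, -1.00625943e-03]), 'effort': array([-1.09430714e-02, -5.67873645e+01, -5.83835855e+00, -2.79914081e+01,
       -6.89460570e-02,  2.40807206e-02,  4.35917661e-05]), 'tcp_pos': array([0.20603078, 0.61583714, 0.23376975]), 'ee_rot': array([-1.89599491e-04,  1.60677797e-01,  9.87006514e-01, -8.66595470e-04]), 'wrist_force': array([-0.5176325 ,  0.30267846, -0.78767623]), 'moment': array([ 0.01670246,  0.0035508 , -0.03884494]), 'grip_force': 0.0, 'opening': 0.0919981671265969}
```

View pics/scene0.png

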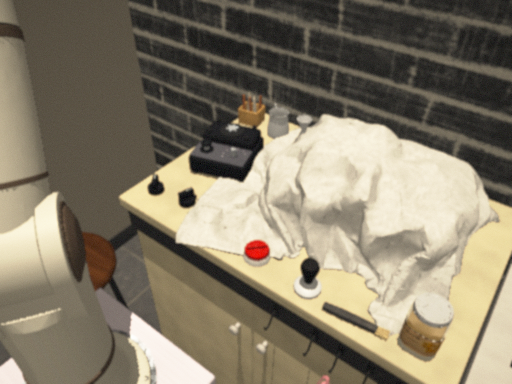

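View pics/top0.png

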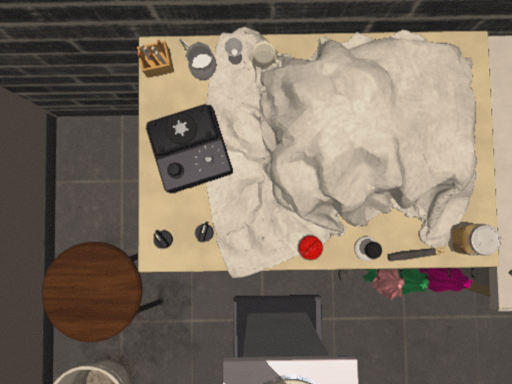

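The candidates for the knob are top-view pixels (163,239) and (204,232). The one at (204,232) is farther to the robot's right (smaller y), so I'll confirm it in a crop. The blender deck shows the plunger near (175,170) and the shaft near (209,159). The timer is at (311,247) and the tamper at (371,249).

```bash
cat > h.py <<'E'
from rig import bot
import cv2,numpy as np
from scipy.spatial.transform import Rotation as R
def rot(q): return R.from_quat(np.roll(q,-1))
def quat(r): return np.roll(r.as_quat(),1)
def cam(n,s=None):
    c=bot.get_calibration(n); f=192/np.tan(np.radians(c["fov_y"]/2))
    if n=="wrist":
        T=c["tool_from_camera"]; Rt=rot(s["ee_rot"]).as_matrix()
        return f,c["cx"],c["cy"],Rt@T[:3,:3],s["tcp_pos"]+Rt@T[:3,3]
    return f,c["cx"],c["cy"],rot(c["rotation"]).as_matrix(),c["eye"]
def ray(C,u,v):
    f,cx,cy,M,e=C; return M@np.array([(u-cx)/f,-(v-cy)/f,-1])
def atz(C,u,v,z):
    r=ray(C,u,v); e=C[4]; return e+r*(z-e[2])/r[2]
def atd(C,u,v,d): return C[4]+ray(C,u,v)*d
def down(yaw): # tool x at angle yaw in world, z down
    return quat(R.from_euler('z',yaw)*R.from_euler('x',np.pi))
def proj(C,p):
    f,cx,cy,M,e=C; q=M.T@(np.asarray(p)-e); return cx-f*q[0]/q[2], cy+f*q[1]/q[2]
E
python3 - <<'E'
from h import *
im=cv2.imread("pics/top0.png"); d=np.load("pics/top0.npy")
cv2.imwrite("pics/crop1.png",cv2.resize(im[95:255,135:245],None,fx=5,fy=5,interpolation=cv2.INTER_CUBIC)[:, :][0:800:1] if 0 else np.hstack([cv2.resize(im[95:205,138:243],(400,419),interpolation=cv2.INTER_CUBIC),cv2.resize(im[212:256,146:221][:, :],(400,235),interpolation=cv2.INTER_CUBIC) if 0 else cv2.copyMakeBorder(cv2.resize(im[212:256,146:226],(400,220),interpolation=cv2.INTER_CUBIC),0,199,0,0,0)]))
C=cam("top")
for u,v in((163,239),(204,232),(175,170),(209,159),(311,247),(371,249),(180,128),(195,175),(300,150),(255,200)):
    print(u,v,d[v,u],atd(C,u,v,d[v,u]).round(3))
s=bot.sense(); print(rot(s["ee_rot"]).as_matrix().round(2))
E
```

```text
163 239 1.0245435 [0.439 0.292 0.033]
204 232 1.0208794 [0.454 0.196 0.038]
175 170 0.9760692 [0.593 0.252 0.092]
209 159 0.98670864 [0.618 0.178 0.082]
311 247 1.0147414 [ 0.416 -0.051  0.04 ]
371 249 0.9746322 [ 0.412 -0.179  0.08 ]
180 128 0.98245394 [0.688 0.241 0.091]
195 175 1.0062482 [0.585 0.213 0.061]
300 150 0.8969655 [ 0.621 -0.018  0.171]
255 200 1.0347733 [0.527 0.077 0.028]
[[-0.95  0.32 -0.  ]
 [ 0.32  0.95 -0.  ]
 [ 0.   -0.   -1.  ]]
```

View pics/crop1.png

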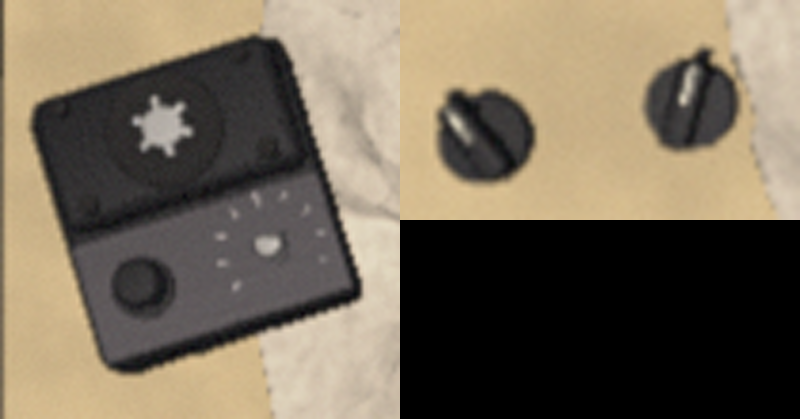

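The crop shows two similar knobs. The one wanted is the right one, centred at about (204.4,233) with its pointer up and slightly right. On the deck, the plunger is at (175.3,169.8) and the shaft at (208.4,159). Next I'll move in above the deck and look with the wrist camera.

Run:
```python
from h import *
q0=bot.sense()["joints"]
for p in((.618,.178,.25),(.618,.178,.09),(.454,.196,.03),(.593,.252,.1)):
  for y in(-14,10,18,40,44,166,198,220):
    q=bot.ik(np.array(p),down(np.radians(y))); print(p,y,None if q is None else q.round(2))
C=cam("top")
print(atz(C,204.4,233,.03),atz(C,205.5,223,.03))
bot.movep([.60,.20,.25],down(np.radians(198)))
s=bot.sense();print(s["time"],s["tcp_pos"],s["wrist_force"])
bot.servo_line([.612,.178,.150],vel=.1)
s=bot.sense();im,d=bot.camera("wrist");print(s["time"],s["tcp_pos"]);cv2.imwrite("pics/w1.png",im)
import pickle;pickle.dump((s,d),open("pics/w1.pkl","wb"))
C=cam("wrist",s);print(proj(C,[.618,.178,.084]),proj(C,[.593,.252,.092]))
```

```text
(0.618, 0.178, 0.25) -14 [-0.53  0.45  0.29  1.57 -0.14  1.14 -2.03]
(0.618, 0.178, 0.25) 10 [-0.47  0.44  0.21  1.57 -0.1   1.14 -1.64]
(0.618, 0.178, 0.25) 18 [-0.45  0.44  0.18  1.57 -0.08  1.14 -1.51]
(0.618, 0.178, 0.25) 40 [-0.39  0.44  0.1   1.57 -0.05  1.14 -1.16]
(0.618, 0.178, 0.25) 44 [-0.38  0.44  0.08  1.57 -0.04  1.14 -1.1 ]
(0.618, 0.178, 0.25) 166 [-0.11  0.46 -0.29  1.56  0.14  1.15  0.9 ]
(0.618, 0.178, 0.25) 198 [-0.07  0.46 -0.34  1.56  0.17  1.15  1.43]
(0.618, 0.178, 0.25) 220 [-0.02  0.47 -0.41  1.55  0.2   1.16  1.79]
(0.618, 0.178, 0.09) -14 [-0.54  0.63  0.3   1.69 -0.23  0.85 -1.96]
(0.618, 0.178, 0.09) 10 [-0.47  0.62  0.21  1.69 -0.16  0.84 -1.59]
(0.618, 0.178, 0.09) 18 [-0.46  0.62  0.19  1.69 -0.15  0.84 -1.46]
(0.618, 0.178, 0.09) 40 [-0.41  0.62  0.12  1.69 -0.1   0.84 -1.12]
(0.618, 0.178, 0.09) 44 [-0.4   0.62  0.11  1.69 -0.09  0.84 -1.06]
(0.618, 0.178, 0.09) 166 [-0.1   0.64 -0.3   1.68  0.24  0.86  0.82]
(0.618, 0.178, 0.09) 198 [-0.07  0.64 -0.34  1.68  0.27  0.87  1.36]
(0.618, 0.178, 0.09) 220 [-0.01  0.66 -0.43  1.67  0.34  0.89  1.69]
(0.4
[... 705 characters left out ...]
.57  0.61  0.18  1.68 -0.13  0.86 -1.6 ]
(0.593, 0.252, 0.1) 40 [-0.52  0.61  0.11  1.68 -0.08  0.86 -1.25]
(0.593, 0.252, 0.1) 44 [-0.51  0.6   0.09  1.68 -0.07  0.86 -1.19]
(0.593, 0.252, 0.1) 166 [-0.2   0.63 -0.34  1.67  0.25  0.89  0.69]
(0.593, 0.252, 0.1) 198 [-0.17  0.64 -0.38  1.67  0.29  0.89  1.22]
(0.593, 0.252, 0.1) 220 [-0.11  0.65 -0.46  1.67  0.35  0.91  1.56]
[0.45166402 0.19596524 0.03      ] [0.4749176  0.19319497 0.03      ]
2.1583 [0.59941904 0.201567   0.2500371 ] [ 0.36945433  0.56125601 -0.43590237]
3.3417 [0.61248376 0.17851806 0.15084052]
(np.float64(252.71144492910935), np.float64(209.16718973320232)) (np.float64(357.78525202037986), np.float64(212.10824709648466))
```

Run:
```python
from h import *
im=cv2.imread("pics/w1.png")
c=cv2.resize(im[165:245,200:280],(600,600),interpolation=cv2.INTER_CUBIC);cv2.imwrite("pics/w1c.png",c)
```

```text
(no output)
```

View pics/w1.png

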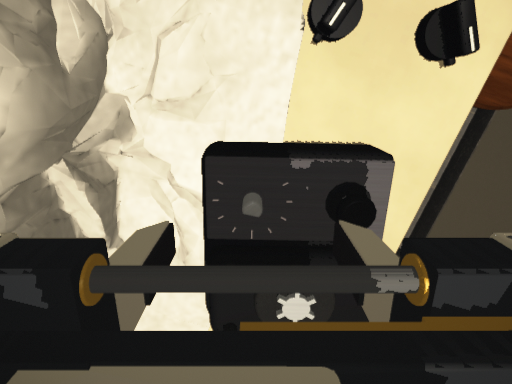

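View pics/w1c.png

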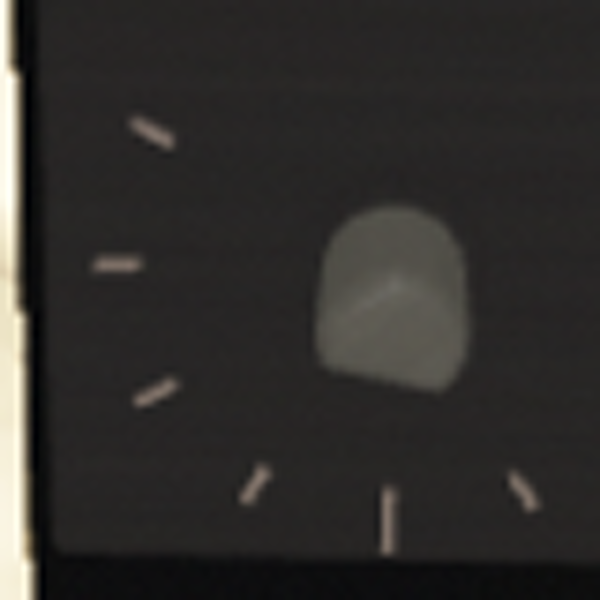

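The wrist view shows the shaft at (252.5,210). Its flat faces the back (image down and slightly left), with the edge running from crop (325,370) to (435,392). The plunger head is near (351,204), partly hidden by a finger. Both agree with the top camera. I'll compute positions and get the plunger from depth.

Run:
```python
from h import *
import pickle
s,d=pickle.load(open("pics/w1.pkl","rb"));C=cam("wrist",s)
f,cx,cy,M,e=C
v,u=np.mgrid[0:384,0:512]
P=e+(np.stack([(u-cx)/f,-(v-cy)/f,-np.ones_like(u,float)],-1)@M.T)*d[...,None]
m=lambda c,r,z0,z1:(np.hypot(P[...,0]-c[0],P[...,1]-c[1])<r)&(P[...,2]>z0)&(P[...,2]<z1)&(d>0)
for n,c,r,z0,z1 in(("plung",(.593,.252),.022,.084,.1),("shaft",(.618,.178),.015,.078,.09)):
    q=P[m(c,r,z0,z1)]; print(n,len(q),q.min(0).round(4),q.max(0).round(4),q.mean(0).round(4))
g=lambda x,y:atz(C,200+x/7.5,165+y/7.5,.083)
a,b=g(325,370),g(435,392);t=(b-a)[:2];print("edge",a,b,"normal yaw",np.degrees(np.arctan2(t[1],t[0]))-90, )
print("center",g(393.5,337))
g2=lambda x,y:atz(C,200+x/7.5,165+y/7.5,.062)
a,b=g2(390,485),g2(388,553);print("mark yaw",np.degrees(np.arctan2(*(b-a)[1::-1])))
# top cam depth
dt=np.load("pics/top0.npy");C=cam("top");f,cx,cy,M,e=C
P=e+(np.stack([(u-cx)/f,-(v-cy)/f,-np.ones_like(u,float)],-1)@M.T)*dt[...,None];d=dt
q=P[m((.593,.252),.025,.08,.1)];print("top plung",len(q),q.min(0),q.max(0),q.mean(0),np.median(q[:,2]))
q=P[m((.618,.178),.02,.075,.1)];print("top shaft",len(q),q.mean(0))
```

```text
plung 972 [0.5816 0.2392 0.0842] [0.6066 0.2688 0.0919] [0.5933 0.2524 0.0891]
shaft 298 [0.611  0.1698 0.0784] [0.6248 0.1855 0.0855] [0.6175 0.1772 0.083 ]
edge [0.62474219 0.17252785 0.083     ] [0.62356453 0.18413786 0.083     ] normal yaw 5.791993636621157
center [0.61904919 0.17813958 0.083     ]
mark yaw 16.415828799370534
top plung 142 [0.58104114 0.24247574 0.08007305] [0.60988186 0.27195629 0.09314519] [0.59536832 0.25685194 0.08793049] 0.08803866144110489
top shaft 39 [0.6172959  0.18033108 0.08112141]
```

Run:
```python
from h import *
bot.servo_line([.605,.21,.17],vel=.15)
bot.gripper_to(0.0,20)
bot.servo_line([.595,.2545,.115],vel=.1)
print(bot.sense()["wrist_force"])
r=bot.servo_line([.595,.2545,.080],vel=.02,threshold=14)
s=bot.sense();print(r,s["tcp_pos"],s["wrist_force"],"tip",s["tcp_pos"][2]-.008)
bot.wait(.15);s=bot.sense();print(s["tcp_pos"],s["wrist_force"])
bot.servo_line([.595,.2545,.12],vel=.06)
s=bot.sense();print(s["time"],s["wrist_force"])
# look at plunger after, then go toward knob
bot.servo_line([.52,.22,.17],vel=.15)
bot.gripper_to(.06)
bot.movep([.452,.196,.125],down(np.radians(180-10)))
s=bot.sense();im,d=bot.camera("wrist");print(s["time"],s["tcp_pos"]);cv2.imwrite("pics/w2.png",im)
import pickle;pickle.dump((s,d),open("pics/w2.pkl","wb"))
u,v=proj(cam("wrist",s),[.452,.196,.04]);print(u,v)
u,v=int(u),int(v);cv2.imwrite("pics/w2c.png",cv2.resize(im[v-50:v+50,u-50:u+50],(600,600),interpolation=cv2.INTER_CUBIC));print(u-50,v-50)
```

```text
[0.72847335 0.03051222 0.24774967]
True [0.59499056 0.25453792 0.08850613] [-2.91704768 -0.97473216  7.38949638] tip 0.08050612840800703
[0.594993   0.25449089 0.08841011] [-1.29433235 -0.2575529   7.11542455]
8.2083 [-0.09501317  0.72200043  0.36360269]
10.5917 [0.45221849 0.19617891 0.12524093]
255.5035144760657 193.9508821171716
205 143
```

The plunger press ended with only about 7 N, right at the stop's spring force, which isn't certain enough. I'll press once more and harder, then come back to the knob.

Run:
```python
from h import *
bot.servo_line([.50,.22,.17],vel=.2)
bot.gripper_to(0.0,20)
bot.movep([.595,.2545,.12],down(np.radians(198)))
f0=bot.sense()["wrist_force"]
bot.servo_line([.595,.2545,.092],vel=.04)
for z in np.arange(.089,.074,-.0015):
    bot.servo_line([.595,.2545,z],vel=.03)
    s=bot.sense();F=(s["wrist_force"]-f0)[2];print(round(z,4),s["tcp_pos"][2].round(4),F.round(1))
    if F>18:break
bot.wait(.2)
print((bot.sense()["wrist_force"]-f0)[2])
bot.servo_line([.595,.2545,.12],vel=.08)
s=bot.sense();print(s["time"],s["wrist_force"])
```

```text
0.089 0.0896 6.9
0.0875 0.0884 7.9
0.086 0.0882 15.8
0.0845 0.0881 24.4
24.73358724748266
15.35 [ 0.06215328 -0.15621282 -0.40776195]
```

View pics/w2c.png

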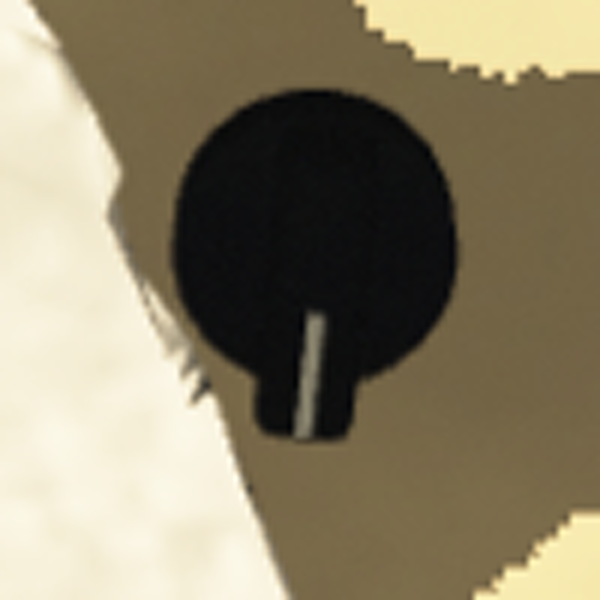

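The second press hit a hard stop at about 24 N and the plunger is back up. In the crop, the knob's skirt is centred at (315,238) and the white pointer line runs (316,312)→(302,438).

Run:
```python
from h import *
import pickle
s,d=pickle.load(open("pics/w2.pkl","rb"));C=cam("wrist",s)
g=lambda x,y,z:atz(C,205+x/6,143+y/6,z)
a,b=g(316,312,.04),g(302,438,.04);t=b-a;yaw=np.arctan2(t[1],t[0])
l,r,tp=g(172,240,.016),g(458,240,.016),g(315,88,.016)
c=(l+r)/2;print(np.degrees(yaw),a,b,"skirt",l,r,tp,c,np.linalg.norm(l-r))
n=np.array([-np.sin(yaw),np.cos(yaw)]);print("lateral offset of skirt centre from line",(c[:2]-a[:2])@n)
f,cx,cy,M,e=C;v,u=np.mgrid[0:384,0:512]
P=e+(np.stack([(u-cx)/f,-(v-cy)/f,-np.ones_like(u,float)],-1)@M.T)*d[...,None]
k=(np.hypot(P[...,0]-.452,P[...,1]-.196)<.035)&(d>0)
R2=np.array([[np.cos(yaw),np.sin(yaw)],[-np.sin(yaw),np.cos(yaw)]])
q=P[k&(P[...,2]>.034)&(P[...,2]<.045)];L=(q[:,:2]-c[:2])@R2.T;print("bar",len(q),L.min(0),L.max(0),np.median(q[:,2]))
```

```text
-15.627025435218323 [0.45246948 0.19800528 0.04      ] [0.47055847 0.19294554 0.04      ] skirt [0.44590997 0.17767187 0.016     ] [0.45322746 0.21968974 0.016     ] [0.42679759 0.20254807 0.016     ] [0.44956871 0.19868081 0.016     ] 0.04265029331341694
lateral offset of skirt centre from line -0.0001308323817292758
bar 805 [-0.01912146 -0.00733802] [0.02232685 0.00675976] 0.03942011037111537
```

Run:
```python
from h import *
import pickle
bot.servo_line([.52,.225,.15],vel=.2)
bot.gripper_to(.04,45)
q=down(np.radians(164.4))
bot.movep([.4505,.1985,.09],q)
bot.servo_line([.4505,.1985,.0265],vel=.06,threshold=6)
print(bot.sense()["tcp_pos"],bot.sense()["wrist_force"])
bot.gripper_to(0.0,45)
s=bot.sense();print(s["opening"],s["grip_force"],s["time"])
bot.servo_line([.4505,.1985,.12],vel=.12)
s=bot.sense();print(s["opening"],s["tcp_pos"],s["wrist_force"])
bot.movep([.60,.18,.145],down(np.radians(180+5.8)))
s=bot.sense();im,d=bot.camera("wrist");print(s["time"],s["tcp_pos"],s["opening"]);pickle.dump((s,d),open("pics/w3.pkl","wb"))
u,v=proj(cam("wrist",s),s["tcp_pos"]);u,v=int(u),int(v);print(u,v)
cv2.imwrite("pics/w3c.png",cv2.resize(im[v-120:v+50,u-85:u+85],(600,600),interpolation=cv2.INTER_CUBIC))
print(u-85,v-120)
```

```text
[0.45081982 0.1986884  0.02685985] [ 0.32799887 -0.06474203 -1.1914118 ]
0.013535667007660073 45.000370144844055 19.1
0.013945707732674327 [0.44992949 0.19816452 0.11938034] [ 0.29424003  0.17578687 -1.0196795 ]
20.6917 [0.59914892 0.17962391 0.14334138] 0.013803647016440719
256 245
171 125
```

View pics/w3c.png

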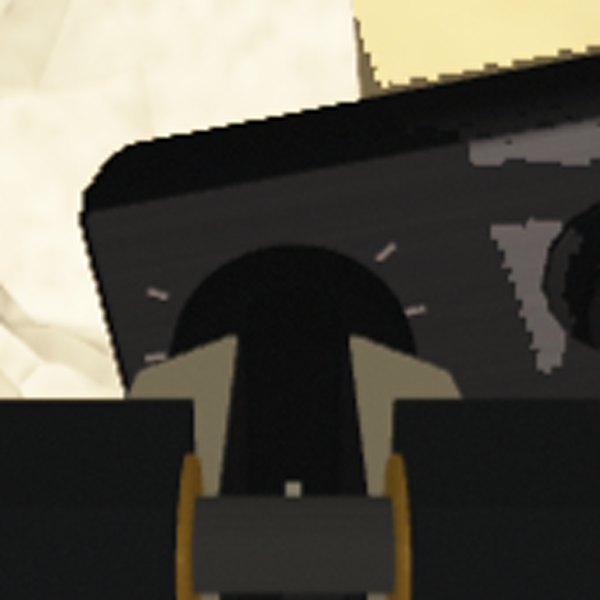

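The knob is gripped straight, with its skirt visible at crop (172..414, top 245). I'll measure its offset in the hand from depth.

Run:
```python
from h import *
import pickle
from scipy.optimize import least_squares
s,d=pickle.load(open("pics/w3.pkl","rb"));c=bot.get_calibration("wrist");T=c["tool_from_camera"]
f,cx,cy,_,_=cam("wrist",s);v,u=np.mgrid[0:384,0:512]
P=(np.stack([(u-cx)/f,-(v-cy)/f,-np.ones_like(u,float)],-1)*d[...,None])@T[:3,:3].T+T[:3,3]
k=(d>0)&(abs(P[...,0]-.01)<.03)&(abs(P[...,1])<.03)
bar=k&(P[...,2]>-.02)&(P[...,2]<-.008)&(abs(P[...,1])<.008);q=P[bar];print("bar",len(q),q.min(0),q.max(0))
sk=k&(P[...,2]>.006)&(P[...,2]<.03)
pts=[]
for col in range(205,305):
    r=np.where(sk[:,col])[0]
    if len(r): p=P[r[0]+1,col]; pts.append((col,r[0],*p.round(4)))
pts=np.array(pts);print(pts[::8])
# top-face points only
q=P[k&(P[...,2]>.008)&(P[...,2]<.0135)];print("skirt top",len(q),np.median(q[:,2]),q[:,:2].min(0),q[:,:2].max(0))
rr=[];
for col in range(205,305):
    w=np.where(k[:,col]&(P[:,col,2]>.008)&(P[:,col,2]<.0135))[0]
    if len(w): rr.append(P[w[0],col,:2])
rr=np.array(rr);o=least_squares(lambda x:np.hypot(*(rr-x).T)-.022,[0,0],loss="soft_l1",f_scale=.0005);print(len(rr),o.x,np.abs(o.fun).mean())
```

```text
bar 1284 [-0.00575899 -0.00781468 -0.01998966] [ 0.02057147  0.0079652  -0.00800282]
[[ 2.19e+02  2.23e+02  5.50e-03 -2.24e-02  1.62e-02]
 [ 2.27e+02  2.06e+02  1.36e-02 -1.80e-02  2.33e-02]
 [ 2.35e+02  1.99e+02  1.78e-02 -1.31e-02  2.42e-02]
 [ 2.43e+02  1.96e+02  1.98e-02 -8.20e-03  2.41e-02]
 [ 2.51e+02  1.95e+02  2.07e-02 -3.30e-03  2.36e-02]
 [ 2.59e+02  1.95e+02  2.01e-02  1.60e-03  2.50e-02]
 [ 2.67e+02  1.97e+02  1.91e-02  6.40e-03  2.44e-02]
 [ 2.75e+02  2.01e+02  1.64e-02  1.14e-02  2.46e-02]
 [ 2.83e+02  2.10e+02  1.11e-02  1.63e-02  2.29e-02]]
skirt top 589 0.011191707430444925 [ 0.00557842 -0.02190872] [0.02062635 0.01852078]
70 [-0.00171782 -0.00180078] 0.00017685239230921652
```

```bash
cat > ins.py <<'E'
from h import *
def insert(xy,yawdeg,z0=.114):
    q=down(np.radians(180+yawdeg))
    bot.servo_line([*xy,z0],q,vel=.08); bot.wait(.15)
    f0=bot.sense()["wrist_force"]
    r=bot.servo_line([*xy,.0975],q,vel=.02,threshold=5)
    bot.wait(.1); s=bot.sense(); print(xy,yawdeg,r,"tcp",s["tcp_pos"].round(4),"dF",(s["wrist_force"]-f0).round(1),"M",s["moment"].round(2),round(s["time"],1),s["opening"].round(4))
    return s
E
python3 - <<'E'
from ins import *
insert((.6172,.1796),5.8,.118)
E
```

```text
Traceback (most recent call last):
  File "ins.py", line 7, in insert
    bot.wait(.1); s=bot.sense(); print(xy,yawdeg,r,"tcp",s["tcp_pos"].round(4),"dF",(s["wrist_force"]-f0).round(1),"M",s["moment"].round(2),round(s["time"],1),s["opening"].round(4))
                                                                                                                                                               ^^^^^^^^^^^^^^^^^^
AttributeError: 'float' object has no attribute 'round'
```

```bash
sed -i 's/s\["opening"\].round(4)/round(s["opening"],4)/' ins.py
python3 - <<'E'
from ins import *
s=bot.sense();print(s["tcp_pos"],s["wrist_force"],s["moment"],s["time"],s["opening"])
im,d=bot.camera("wrist");u,v=map(int,proj(cam("wrist",s),s["tcp_pos"]))
cv2.imwrite("pics/w4c.png",cv2.resize(im[v-120:v+50,u-85:u+85],(600,600),interpolation=cv2.INTER_CUBIC))
E
```

```text
[0.61728545 0.17958656 0.09755127] [ 1.828108   -0.49431925 -1.86186861] [ 0.0017718  -0.29231072  0.02889494] 22.7167 0.013462703135698724
```

The knob slid on freely to just above home. Now I'll press it to the stop.

Run:
```python
from ins import *
bot.gripper_to(0.0,60)
f0=bot.sense()["wrist_force"];p=bot.sense()["tcp_pos"][:2]
for z in np.arange(.0965,.080,-.001):
    bot.servo_line([.6172,.1796,z],vel=.02)
    s=bot.sense();F=(s["wrist_force"]-f0);print(round(z,4),s["tcp_pos"].round(4),F.round(1),s["moment"].round(2),round(s["time"],1))
    if F[2]>20:break
bot.wait(.5);s=bot.sense();print(s["tcp_pos"],s["wrist_force"]-f0,s["opening"],s["grip_force"],s["time"])
im,d=bot.camera("wrist");u,v=map(int,proj(cam("wrist",s),s["tcp_pos"]))
cv2.imwrite("pics/w5c.png",cv2.resize(im[v-120:v+50,u-85:u+85],(600,600),interpolation=cv2.INTER_CUBIC))
```

```text
0.0965 [0.6173 0.1796 0.0967] [-1.1 -0.1  0.9] [ 0.05 -0.15  0.  ] 23.2
0.0955 [0.6174 0.1797 0.0958] [-2.1 -0.1  2.3] [-0.03 -0.07 -0.02] 23.5
0.0945 [0.6173 0.1797 0.0947] [-2.2 -0.1  4.5] [-0.01  0.01  0.02] 23.7
0.0935 [0.6173 0.1797 0.0937] [-1.4 -0.4  4.7] [-0.05  0.05 -0.01] 24.0
0.0925 [0.6173 0.1797 0.0928] [-1.5  0.3  5.9] [-0.08  0.15 -0.07] 24.2
0.0915 [0.6174 0.1797 0.092 ] [-1.9 -1.5  8.1] [-0.08  0.18  0.04] 24.5
0.0905 [0.6174 0.1797 0.0916] [-3.  -0.9 10.5] [-0.23  0.55 -0.02] 24.7
0.0895 [0.6175 0.1797 0.0915] [-5.7 -1.8 16.4] [-0.36  0.95  0.03] 25.0
0.0885 [0.6176 0.1798 0.0913] [-8.5 -2.3 22.4] [-0.57  1.43 -0.03] 25.2
[0.61757425 0.17972752 0.09132207] [-7.00701943 -2.06916887 20.69936934] 0.013782685114906617 60.00675022602081 25.7333
```

View pics/w5c.png

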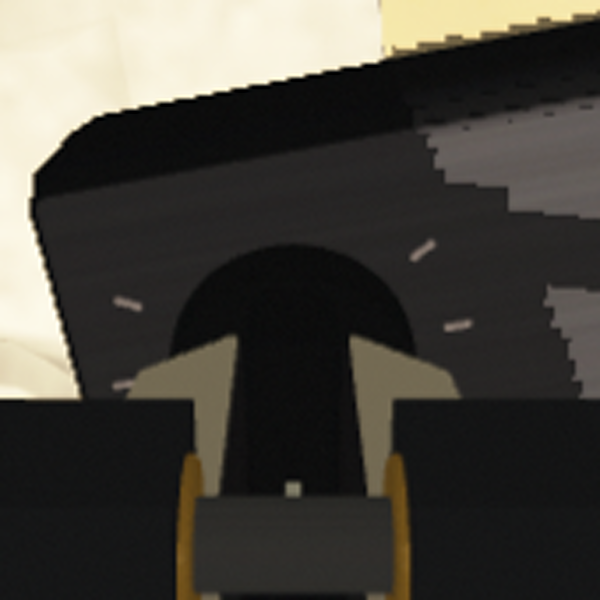

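The force followed the shaft's spring curve and then met a hard stop at TCP z about 0.0916, where 0.0919 was predicted. The picture shows the knob seated and unmoved in the fingers, with the skirt at crop (172..414, top 245). I'm handing in.

```bash
python3 -c "
from rig import bot
print(bot.finish_job())"
```

```text
the job is handed in; nothing more can be done
None
```

The job is handed in: the plunger was pressed to its stop and let back up, then the knob was fitted on the D-shaft and is held pressed at its stop with about 20 N; the tamper and timer were not touched, and the clock was at about 26 s.

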